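# Open the pickle jar in the caddy and hold its lid over the mouth

### The job

Stand the square glass jar of pickled plums fully down in the empty square well of the bamboo caddy, so that it cannot turn. Then, with the jar staying down in the well, unscrew its tight lid, stop turning once the thread lets go, and lift the lid straight up off the neck. Finish still gripping the lid, level and still, right over the jar's mouth and a centimetre or two clear of it, without tipping the jar or shifting the bento, chopstick box, ladle or mat roll.

Things in the scene. Friction and masses are not known exactly. Their poses are not given: they have to be found in the camera images.
- jar_center (a point): Square clear-glass jar of dark red plums, loose, upright, 0.36 kg: body 66 x 66 mm, 76 mm tall, lid on its round neck. The point is the centre of the square body, 38 mm above the underside; z up, x and y square to its sides (all four alike: it fits the well in any quarter turn). Lid on, it is 102.5 mm tall, the lid's lower edge 6.5 mm above the flat shoulder; it can be carried by its lid.
- jar_mouth (a point): Centre of the jar's mouth at the rim of its round neck (45 mm across, 54 over the threads), 98 mm above the underside, hidden by the lid; axes as the jar's. Right-hand thread: the lid opens counter-clockwise from above, rises 2.2 mm per rad, lets go after 1.0 rad and jams on the next threads at 1.7 rad, so turn it about 1.35 rad (the jar may first turn 0.08 rad in the well).
- lid_center (a point): Black ribbed round screw lid, 62 mm across, 20 mm tall, 90 g, screwed tight on the jar. The point is on its axis, half-way up (10 mm above its lower edge); z up. A springy liner makes it tight: breaking it loose takes up to about 1 N m, so grip firmly (on the bare bench the jar turns along). It then lifts straight off; its lower edge clears the rim 15.5 mm above the closed place.
- well_floor (a point): Centre of the floor of the empty well of the bamboo caddy screwed to the bench. Well 72 x 72 mm, 30 mm deep, top edges chamfered 5 mm; floor 8 mm, wall tops 38 mm above the bench; walls 11 mm. z up, x and y square to its sides. The caddy (94 x 177 mm) has a second well, centred 83 mm to this frame's -y, filled by a fixed white salt pot with a wooden lid, 67 mm high over the bench.
- bento: Round wooden bento box, open, 150 mm across, 52 mm tall, with three small orange cups in it; origin at the centre of its underside. Bystander.
- chopstick_box: Blue plastic chopstick box, 230 x 40 x 24 mm, long along its x; origin at the centre of its underside. Bystander.
- ladle: Steel ladle lying bowl up; bowl 84 mm across, 30 mm tall, handle to its -x, its end 270 mm from the bowl; origin under the bowl's centre. Bystander.
- mat_roll: Rolled bamboo mat, 240 mm long along its x, 42 mm across; origin at the middle of its underside. Bystander.
Mind the look-alikes: they are no part of the job. There is more than one size of the part that bears lid_center; the job needs the smaller.

How it is judged:
By the outcome, as a careful person would: the job done as asked, in the order asked, and still so for the second after the job is handed in, while the arm keeps its last pose, push and grip.
It also fails if it takes over 48 s, if anything falls off the work surface, if the arm or the gripper's body presses on something with over 40 N, if the wrist force passes 120 N, or if a joint passes its speed limit or range.

### The arm

A 6-joint arm with a two-finger parallel gripper is mounted at the origin on the work surface. World frame = base frame: x ahead of the robot, y to its left, z up, the work surface at z = 0. Lengths are in m, angles in rad, forces in N, time in s.
With the tool pointing down it reaches from about 0.3 to 0.95 m from the base axis. Payload 3.1 kg.
Tool frame: the origin (TCP) lies at the very end of the fingers, on their centre line; the grasp point (between the pads) lies 19 mm behind it; x points along the fingers, y is the direction in which the jaws open and shut, and the axes are right-handed (so a half turn about x gives the same grasp; the last joint's range is limited). The gripper opens to 85 mm and grips with 20 to 120 N. Pads are 22 mm wide; open, the fingers measure 114 mm over their backs; the gripper's body (76 mm by 85 mm) begins 54 mm behind the grasp point. The pads swing forward as they close: fully open they stand 13 mm farther back than shut.
Start: joints at [-1.358, 0.308, 1.634, -0, 1.2, -0.07], TCP at [0.174, -0.6, 0.231] pointing down, gripper open.
Joint ranges: [-3.06, 3.06], [-0.79, 1.96], [0.05, 2.63], [-1.19, 4.34], [0.05, 2.64], [-2.94, 2.94]. Speed limits (rad/s): [2.79, 2.79, 3.14, 3.14, 3.14, 3.14].

### API

Orientations are given as a unit quaternion [w, x, y, z].
In Python, from bench import arm, imaging, find_in gives the robot as it stands.
- The arm moves only by the tool move_arm, never from a script. Its argument "rows" is one flat list of numbers, 6 for each row, row after row: the shift along the world's x, y, z normalised to -1 to 1, where 1 is 30 mm, then the turn, a rotation vector about the world's x, y, z normalised to -1 to 1, where 1 is 5 degrees. In form: [x, y, z, ax, ay, az, x, y, z, ax, ay, az, ...]. A call has 1 to 5 rows; each row shifts and turns the pose as measured when the row begins; what a row does not reach is not made up. A row lasts 1/10 s, in which the tool goes at most 50 mm and 8.59 degrees, less where a joint would pass 70% of its speed; a pose out of reach is approached as far as the arm can. A call with a number of a shift or a turn outside -1 to 1 is refused whole. A call with a gripper value outside its range is refused whole. "grip" is the closure, from -1 (fully open) to 1 (shut), set as the call begins (left out, the last holds). The fingers move at their own pace and stop on an object; the grip force is fixed at half the most. Time passes only in rows, so rows that do not move let the fingers close. It gives the time, the measured TCP pose, the force and the opening at its end, in the units of the state.
- arm.sense(): the state, without advancing time (a new reading comes with each control period).
- imaging.get_image(name): name is "side" or "top" or "wrist"; returns a dict with "image" (420x560x3 uint8, blue, green, red), "camera_matrix" (3x3 intrinsics, pixels), "cam_to_world" (4x4, takes a point from camera to world coordinates); the wrist camera has in their place "hand_eye" (4x4, takes a point from camera to tool coordinates, whose origin is the TCP and whose axes are the tool frame's). Camera axes: x right, y down, z forward; pixel columns grow to the right and rows downward; lengths in m; the calibration is good to about 2 mm. A picture is of the moment at which its call begins: read the wrist's pose just before it. There is no depth.
- arm.hand_in(): hands the job in, once; it reports no verdict.
Trained networks look in the newest picture that a camera, given by its name, has taken for a name from the list of things; names that differ only in an ending like _2 or _b are one class to them, and where a whole thing is asked for, a point or a joint stands for the part that bears it (a point fixed in the world has none). Each returns a list of dicts, best first, with "conf" (0 to 1); they miss things now and then, are a little off and sometimes report something else, mostly with a low value. They report only what shows in the picture. A call takes as long as a camera call. They do not tell look-alikes from the thing itself.
- find_in(label, camera): "position" ([x, y, z] in m, in world coordinates, good to about 4 mm: the middle of the surface that is visible of it).
The state is a dict: "time": time; "joint_pos": joint angles; "qvel": joint speeds; "joint_efforts": joint torques, N m; "tcp_pos": TCP position; "ee_rot": TCP orientation; "ft_force": force on the tool from outside, world axes, zero at the start; "torque": the same for the moment, N m; "gripper_width": finger opening in m.
Only numpy, scipy, OpenCV 4.12 (cv2) and the standard library are available. Lean on these libraries where they do the work, as an engineer would, in place of code of your own. Each camera call takes 0.05 s, during which the arm holds its last target.

## Working session

There is one attempt and no reset: what is moved stays moved. The work goes in short steps, Python scripts to look and compute and a tool call to move; the robot and the scene stay as the last step left them, time stands still between calls to the robot, and variables do not carry over. Pictures are saved under pics/ and viewed, and the job is handed in when it is done.

Besides the shell and the picture viewer there is one more tool, called after "Call:" as name(argument=value, ...) on one line, values as JSON. move_arm: Moves the arm, as the interface text tells. Its arguments: {"type":"object","properties":{"rows":{"type":"array"},"grip":{"type":"number"}},"required":["rows"]}

```bash
mkdir -p pics; ls; cat > h.py <<'E'
import numpy as np, cv2
from bench import arm, imaging, find_in
E
python3 - <<'E'
from h import *
s=arm.sense(); print({k:np.round(v,4).tolist() for k,v in s.items()})
for n in ["side","top","wrist"]:
    r=imaging.get_image(n); cv2.imwrite(f"pics/{n}0.png",r["image"])
    print(n,np.round(r["camera_matrix"],1).tolist(),np.round(r.get("cam_to_world",r.get("hand_eye")),3).tolist())
for c in ["top","side"]:
  for l in ["jar_center","lid_center","well_floor","bento","chopstick_box","ladle","mat_roll"]:
    print(c,l,[(np.round(d["position"],3).tolist(),round(d["conf"],2)) for d in find_in(l,c)])
E
```

```text
pics
{'time': 0.0, 'joint_pos': [-1.3577, 0.309, 1.6352, -0.0, 1.1997, -0.0697], 'qvel': [-0.0018, 0.0013, -0.0004, 0.0001, -0.0004, 0.0019], 'joint_efforts': [0.0013, -41.5248, -27.6663, -0.0, 0.01, -0.0], 'tcp_pos': [0.1742, -0.5994, 0.23], 'ee_rot': [-0.0988, -0.7, -0.1004, 0.7001], 'ft_force': [1.0098, -0.3764, -0.4389], 'torque': [-0.0394, -0.0499, -0.0298], 'gripper_width': 0.0855}
side [[538.9, 0.0, 277.6], [0.0, 538.9, 214.5], [0.0, 0.0, 1.0]] [[-0.977, -0.113, 0.181, 0.3], [-0.213, 0.489, -0.846, 1.473], [0.007, -0.865, -0.502, 0.966], [0.0, 0.0, 0.0, 1.0]]
top [[413.6, 0.0, 289.3], [0.0, 413.6, 211.4], [0.0, 0.0, 1.0]] [[-0.118, -0.97, 0.212, 0.363], [-0.993, 0.116, -0.02, 0.019], [-0.005, -0.213, -0.977, 1.302], [0.0, 0.0, 0.0, 1.0]]
wrist [[299.9, 0.0, 278.7], [0.0, 299.9, 206.5], [0.0, 0.0, 1.0]] [[-0.0, -0.277, 0.961, -0.143], [1.0, 0.0, 0.0, -0.0], [-0.0, 0.961, 0.277, -0.07], [0.0, 0.0, 0.0, 1.0]]
top jar_center [([0.508, -0.172, 0.075], 0.73)]
top lid_center [([0.631, -0.197, 0.028], 0.9), ([0.523, -0.187, 0.107], 0.84)]
top well_floor [([0.585, 0.288, 0.037], 0.62)]
top bento [([0.77, 0.018, 0.007], 0.57)]
top chopstick_box [([0.464, 0.034, 0.022], 0.88)]
top ladle [([0.45, -0.516, 0.017], 0.78)]
top mat_roll []
side jar_center [([0.517, -0.164, 0.048], 0.61)]
side lid_center [([0.518, -0.182, 0.108], 0.76), ([0.637, -0.174, 0.028], 0.59)]
side well_floor [([0.583, 0.298, 0.036], 0.68)]
side bento [([0.766, 0.025, 0.033], 0.91)]
side chopstick_box [([0.46, 0.042, 0.018], 0.69)]
side ladle [([0.444, -0.515, 0.02], 0.94)]
side mat_roll [([0.519, 0.527, 0.036], 0.86)]
```

View pics/top0.png

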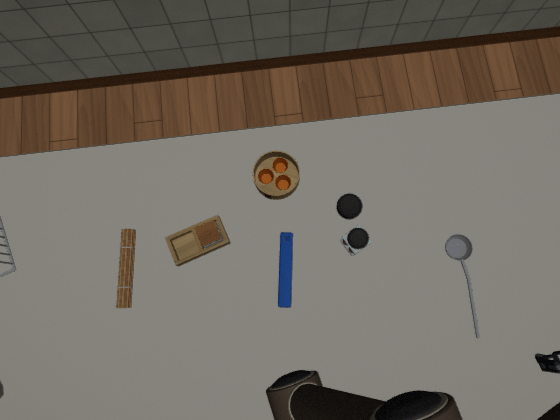

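View pics/side0.png

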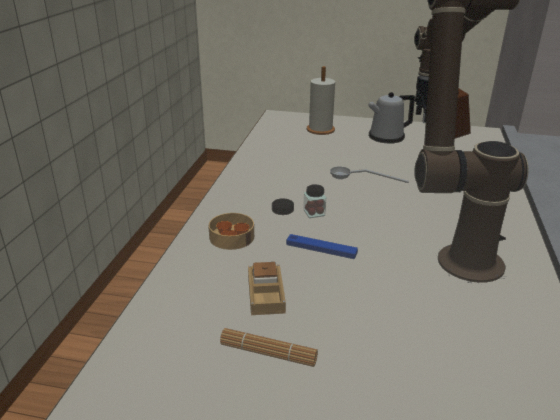

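View pics/wrist0.png

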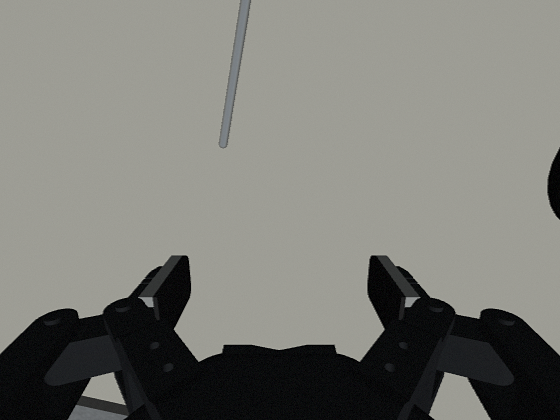

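Candidates for the lid: one on the jar at top (358,238) / side (315,190), and one lying loose on the bench at top (349,206) / side (283,207). The loose one is the bigger look-alike. I'll check this in a close crop.

```bash
python3 - <<'E'
import cv2,numpy as np
t=cv2.imread("pics/top0.png");s=cv2.imread("pics/side0.png")
a=cv2.resize(t[190:270,320:400],(400,400),interpolation=cv2.INTER_CUBIC)
b=cv2.resize(s[170:250,260:340],(400,400),interpolation=cv2.INTER_CUBIC)
c=cv2.resize(t[205:275,155:240],(0,0),fx=400/85,fy=400/85)
d=cv2.resize(s[250:320,230:315],(0,0),fx=400/85,fy=400/85)
o=np.vstack([np.hstack([a,b])]);cv2.imwrite("pics/c1.png",o);cv2.imwrite("pics/c2.png",np.hstack([c,d]))
E
```

```text
(no output)
```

View pics/c1.png

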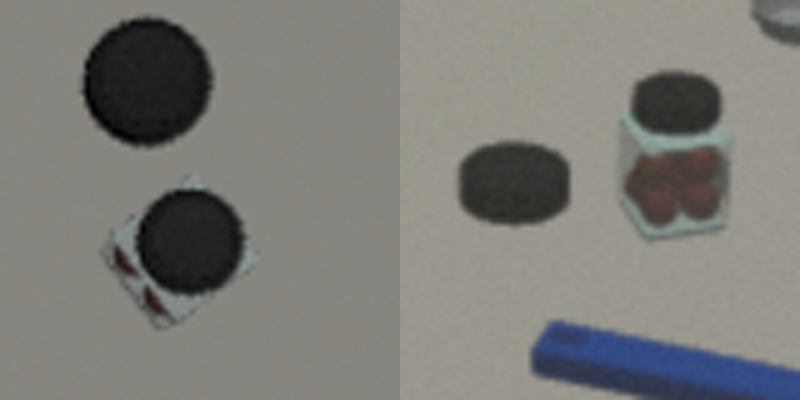

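View pics/c2.png

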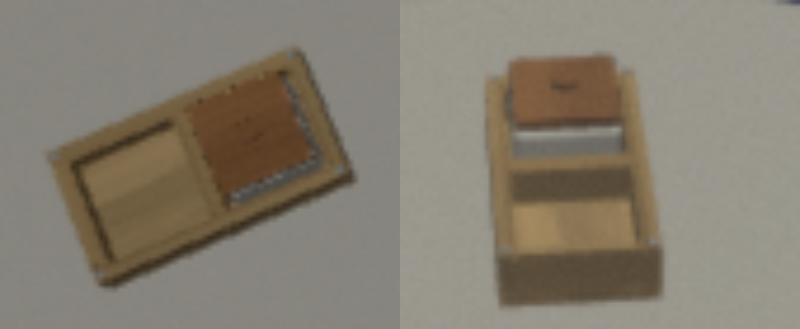

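The side crop shows the small lid on the jar (crop 675,100) and a visibly wider loose lid on the bench (crop 515,185). I want the jar at about (0.52, -0.185). I'll move above it and look with the wrist camera.

Call:
move_arm(rows=[0.8,1,0,0,0,0,0.8,1,0,0,0,0,0.8,1,0,0,0,0,0.8,1,0,0,0,0,0.8,1,0,0,0,0])

```text
time: 1.35
tcp_pos: [0.2943, -0.4501, 0.2318]
ee_rot: [-0.098, -0.7, -0.095, 0.701]
ft_force: [0.9, 0.6, -0.2]
gripper_width: 0.0855
```

Call:
move_arm(rows=[0.8,1,0,0,0,0,0.8,1,0,0,0,0,0.8,1,0,0,0,0,0.8,1,0,0,0,0,0.8,1,0,0,0,0])

```text
time: 1.85
tcp_pos: [0.4185, -0.2938, 0.2332]
ee_rot: [0.099, 0.701, 0.093, -0.7]
ft_force: [0.2, 0.0, 0.8]
gripper_width: 0.0854
```

```bash
cat >> h.py <<'E'
from scipy.spatial.transform import Rotation as R
def st(s=None):
    s=s or arm.sense(); Rm=R.from_quat(np.array(s["ee_rot"]),scalar_first=True).as_matrix()
    print("t",s["time"],"q",np.round(s["joint_pos"],3),"tcp",np.round(s["tcp_pos"],4),"F",np.round(s["ft_force"],1),"T",np.round(s["torque"],2),"w",round(s["gripper_width"],4))
    print("toolx",np.round(Rm[:,0],3),"y",np.round(Rm[:,1],3),"yawy",np.degrees(np.arctan2(Rm[1,1],Rm[0,1])))
    return s,Rm
def shot(cam,fn):
    s=arm.sense(); r=imaging.get_image(cam); cv2.imwrite(fn,r["image"])
    if cam=="wrist":
        T=np.eye(4);T[:3,:3]=R.from_quat(np.array(s["ee_rot"]),scalar_first=True).as_matrix();T[:3,3]=s["tcp_pos"]
        T=T@r["hand_eye"]
    else: T=np.array(r["cam_to_world"])
    return r["image"],np.array(r["camera_matrix"]),T
def unproj(px,K,T,z):
    d=T[:3,:3]@np.linalg.solve(K,[px[0],px[1],1]); o=T[:3,3]; return o+d*(z-o[2])/d[2]
def proj(P,K,T):
    P=np.atleast_2d(P); c=(P-T[:3,3])@T[:3,:3]; u=c@K.T; return u[:,:2]/u[:,2:]
E
python3 - <<'E'
from h import *
st()
E
```

```text
t 1.85 q [-0.695  0.082  1.9   -0.004  1.152  0.605] tcp [ 0.4185 -0.2938  0.2332] F [0.2 0.  0.8] T [ 0.03 -0.01 -0.02] w 0.0854
toolx [ 0.003 -0.007 -1.   ] y [ 0.269 -0.963  0.008] yawy -74.3990689975929
```

Call:
move_arm(rows=[0.8,0.9,0,0,0,0,0.8,0.9,0,0,0,0,0.8,0.9,0,0,0,0,0.8,0.8,0,0,0,0,0,0,0,0,0,0])

```text
time: 2.35
tcp_pos: [0.5208, -0.1803, 0.2348]
ee_rot: [0.101, 0.703, 0.095, -0.698]
ft_force: [-0.2, 0.8, -0.3]
gripper_width: 0.0858
```

```bash
python3 - <<'E'
from h import *
st()
im,K,T=shot("wrist","pics/w1.png"); np.savez("w1.npz",K=K,T=T)
for l in ["jar_center","lid_center"]:
    print(l,[(np.round(d["position"],3).tolist(),round(d["conf"],2)) for d in find_in(l,"wrist")])
E
```

```text
t 2.35 q [-0.41   0.157  1.813 -0.004  1.161  0.885] tcp [ 0.5208 -0.1803  0.2348] F [-0.2  0.8 -0.3] T [-0.02  0.02 -0.07] w 0.0858
toolx [ 0.008 -0.008 -1.   ] y [ 0.274 -0.962  0.01 ] yawy -74.10650482507957
jar_center [([0.547, -0.184, 0.077], 0.76)]
lid_center [([0.521, -0.192, 0.104], 0.91), ([0.637, -0.196, 0.026], 0.88), ([0.458, -0.519, 0.016], 0.47)]
```

View pics/w1.png

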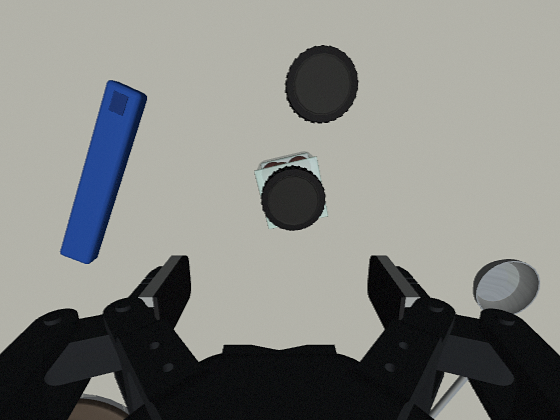

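The wrist view shows the small lid on the jar at (293,197), the jar's shoulder corners around it at (255,171), (319,156), (328,214) and (269,229), and the big loose lid at (322,84). Next I'll zoom in and measure.

```bash
python3 - <<'E'
from h import *
im=cv2.imread("pics/w1.png"); d=np.load("w1.npz");K,T=d["K"],d["T"]
from scipy.optimize import least_squares
pts=np.array([(255,171),(319,156),(328,214),(269,229)],float)
w=np.array([unproj(p,K,T,.076) for p in pts]);print(np.round(w,4))
c=np.array([[-1,-1],[-1,1],[1,1],[1,-1]])*.033
print([np.round(np.linalg.norm(w[i]-w[(i+1)%4]),4) for i in range(4)],w.mean(0))
print([np.degrees(np.arctan2(*(w[(i+1)%4]-w[i])[1::-1])) for i in range(4)])
g=cv2.cvtColor(im,cv2.COLOR_BGR2GRAY)
m=(g<75).astype(np.uint8)
n,l,s,ce=cv2.connectedComponentsWithStats(m)
for i in range(n):
    if s[i,4]>300: print(s[i],ce[i])
print("lidc",unproj((293.5,197),K,T,.1025))
cv2.imwrite("pics/w1c.png",cv2.resize(im[140:240,240:340],(600,600),interpolation=cv2.INTER_CUBIC))
E
```

```text
[[ 0.5355 -0.1527  0.076 ]
 [ 0.5676 -0.2105  0.076 ]
 [ 0.5123 -0.2385  0.076 ]
 [ 0.4792 -0.1829  0.076 ]]
[np.float64(0.0661), np.float64(0.0619), np.float64(0.0646), np.float64(0.0639)] [ 0.52366729 -0.19615987  0.076     ]
[np.float64(-60.96318429641942), np.float64(-153.15235328291905), np.float64(120.79924482610949), np.float64(28.23165825944919)]
[     0      0    560    420 166616] [286.12060066 165.58723052]
[ 285   45   73   78 4401] [321.23108384  83.90547603]
[  61   80   86  184 7118] [103.10101152 170.41219444]
[ 261  165   64   66 3225] [292.67100775 197.86821705]
[    0   256   560   164 53445] [277.15490691 362.40072972]
lidc [ 0.52603626 -0.19470739  0.1025    ]
```

View pics/w1c.png

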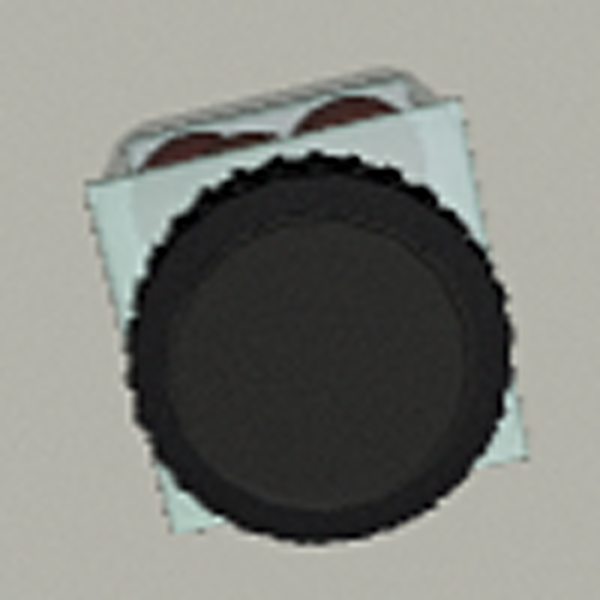

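```bash
python3 - <<'E'
from h import *
from scipy.optimize import least_squares
d=np.load("w1.npz");K,T=d["K"],d["T"]
pts=240,140
pts=np.array([(92,183),(460,100),(525,458),(172,532)])/6+[240-.4,140-.4]
c=np.array([[1,1],[1,-1],[-1,-1],[-1,1]])*.033
def P(v):
    a=v[2];return np.c_[c@np.array([[np.cos(a),np.sin(a)],[-np.sin(a),np.cos(a)]])+v[:2],np.full(4,.076)]
f=lambda v:(proj(P(v),K,T)-pts).ravel()
r=least_squares(f,[.52,-.196,.5],x_scale=[.01,.01,.1]);print(r.x,np.degrees(r.x[2]),np.round(r.fun,2))
print("disc",unproj(np.array([315,367])/6+[239.6,139.6],K,T,.1025))
st()
E
```

```text
[ 0.52306741 -0.19519846  0.49104694] 28.13491705752517 [-1.77 -0.73  1.11 -0.9   1.31  0.85 -0.64  1.14]
disc [ 0.52214124 -0.19448473  0.1025    ]
t 2.5 q [-0.416  0.155  1.816 -0.007  1.162  0.884] tcp [ 0.5178 -0.1832  0.2343] F [ 0.2  0.  -0.2] T [-0.03  0.   -0.02] w 0.085
toolx [ 0.005 -0.009 -1.   ] y [ 0.271 -0.963  0.01 ] yawy -74.29836550046163
```

```bash
python3 - <<'E'
from h import *
st()
im,K,T=shot("wrist","pics/w2.png"); np.savez("w2.npz",K=K,T=T)
st()
cv2.imwrite("pics/w2c.png",cv2.resize(im[140:240,240:340],(600,600),interpolation=cv2.INTER_CUBIC))
E
```

```text
t 2.5 q [-0.416  0.155  1.816 -0.007  1.162  0.884] tcp [ 0.5178 -0.1832  0.2343] F [ 0.2  0.  -0.2] T [-0.03  0.   -0.02] w 0.085
toolx [ 0.005 -0.009 -1.   ] y [ 0.271 -0.963  0.01 ] yawy -74.29836550046163
t 2.55 q [-0.417  0.155  1.816 -0.007  1.162  0.884] tcp [ 0.5175 -0.1836  0.2342] F [ 0.8 -0.6  0.1] T [0.05 0.03 0.02] w 0.0849
toolx [ 0.005 -0.009 -1.   ] y [ 0.27  -0.963  0.01 ] yawy -74.35686395646037
```

View pics/w2c.png

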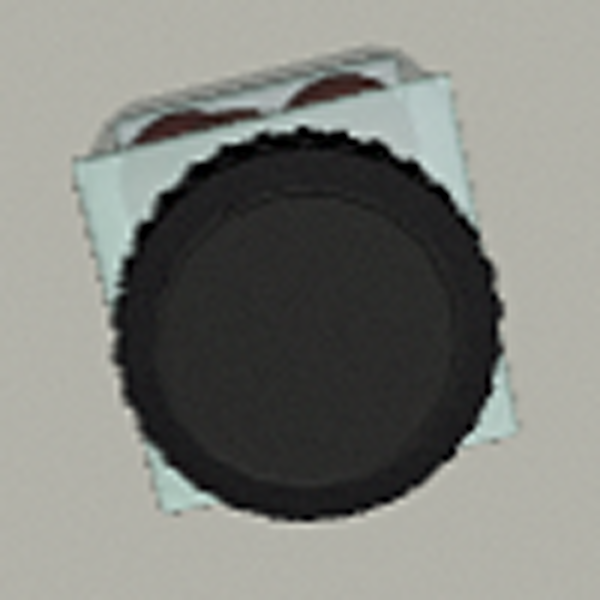

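```bash
cat >> h.py <<'E'
def sqfit(pts,K,T,z,h,a0,x0):
    from scipy.optimize import least_squares
    c=np.array([[1,1],[1,-1],[-1,-1],[-1,1]])*np.array(h)
    def P(v):
        a=v[2];return np.c_[c@np.array([[np.cos(a),np.sin(a)],[-np.sin(a),np.cos(a)]])+v[:2],np.full(4,z)]
    r=least_squares(lambda v:(proj(P(v),K,T)-pts).ravel(),[*x0,a0],x_scale=[.01,.01,.1]);print(np.round(r.x,4),np.degrees(r.x[2]),np.round(r.fun,2))
    return r.x
E
python3 - <<'E'
from h import *
d=np.load("w2.npz");K,T=d["K"],d["T"]
sqfit(np.array([(75,157),(448,74),(516,434),(160,512)])/6+[239.6,139.6],K,T,.076,(.033,.033),.5,(.52,-.19))
print("disc",unproj(np.array([302,341])/6+[239.6,139.6],K,T,.1025))
cs=np.array([[np.cos(t),np.sin(t)] for t in np.linspace(0,6.28,60)])*.031
im=cv2.imread("pics/w2.png")
for c0 in [(.523,-.195)]:
    for z,col in((.1025,(0,0,255)),(.0825,(0,255,0))):
        p=proj(np.c_[cs+c0,np.full(60,z)],K,T);o=cv2.resize(im,None,fx=6,fy=6) if z>.1 else o
        cv2.polylines(o,[np.int32((p+.4)*6)],True,col,1)
cv2.imwrite("pics/w2d.png",o[840:1440,1440:2040])
E
```

```text
[ 0.5231 -0.195   0.4924] 28.210565554664587 [-1.41 -0.42  0.94 -1.02  1.08  0.88 -0.6   0.87]
disc [ 0.52235243 -0.19431722  0.1025    ]
```

View pics/w2d.png

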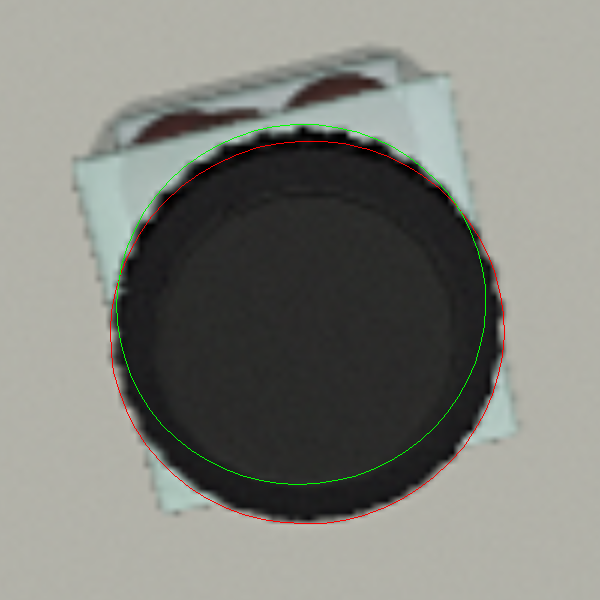

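The circle overlays match the lid's rim, so the jar is at (0.523, -0.195) with yaw 28.2°. Before grasping, I'll take a quick close look at the well, because a carried jar would block that view.

Call:
move_arm(rows=[0.1,1,0,0,0,0,0.1,1,0,0,0,0,0.1,1,0,0,0,0,0.1,1,0,0,0,0,0.1,1,0,0,0,0])

```text
time: 3.05
tcp_pos: [0.5288, -0.0402, 0.2343]
ee_rot: [0.094, 0.702, 0.085, -0.701]
ft_force: [0.8, -1.9, 0.1]
gripper_width: 0.0854
```

Call:
move_arm(rows=[0.1,1,0,0,0,0,0.1,1,0,0,0,0,0.1,1,0,0,0,0,0.1,1,0,0,0,0,0.1,1,0,0,0,0])

```text
time: 3.55
tcp_pos: [0.5418, 0.1071, 0.2347]
ee_rot: [0.091, 0.702, 0.08, -0.701]
ft_force: [0.6, 0.0, 0.2]
gripper_width: 0.0855
```

Call:
move_arm(rows=[0.1,1,0,0.02,0,0,0.1,1,0,0.02,0,0,0.1,1,0,0.02,0,0,0,0,0,0,0,0,0,0,0,0,0,0])

```text
time: 4.05
tcp_pos: [0.5511, 0.1955, 0.2347]
ee_rot: [0.087, 0.703, 0.079, -0.702]
ft_force: [-0.8, -0.5, -0.0]
gripper_width: 0.0853
```

```bash
python3 - <<'E'
from h import *
st()
im,K,T=shot("wrist","pics/w3.png"); np.savez("w3.npz",K=K,T=T)
st()
E
```

```text
t 4.05 q [ 0.273  0.229  1.727 -0.012  1.186  1.613] tcp [0.5511 0.1955 0.2347] F [-0.8 -0.5 -0. ] T [ 0.04  0.   -0.  ] w 0.0853
toolx [ 0.003 -0.011 -1.   ] y [ 0.233 -0.972  0.011] yawy -76.53865055752686
t 4.1 q [ 0.272  0.228  1.727 -0.012  1.186  1.613] tcp [0.5511 0.1954 0.2348] F [ 0.   0.7 -0.8] T [-0.01 -0.02 -0.04] w 0.0856
toolx [ 0.003 -0.01  -1.   ] y [ 0.232 -0.973  0.011] yawy -76.5766989424636
```

View pics/w3.png

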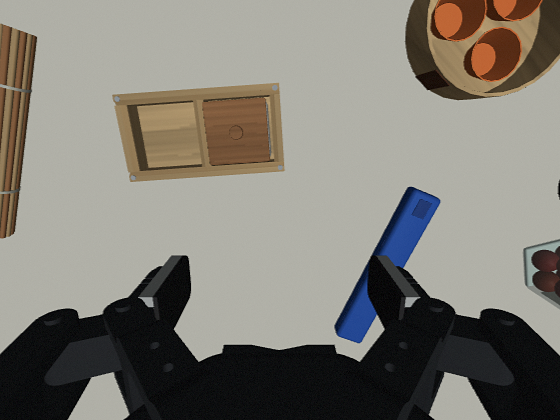

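The caddy is in view, with its empty well near (167,135) and the salt pot near (237,131). Next is a crop to get the corners.

```bash
python3 - <<'E'
import cv2
im=cv2.imread("pics/w3.png")
cv2.imwrite("pics/w3c.png",cv2.resize(im[75:190,105:295],None,fx=4.2,fy=4.2,interpolation=cv2.INTER_CUBIC))
E
```

```text
(no output)
```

View pics/w3c.png

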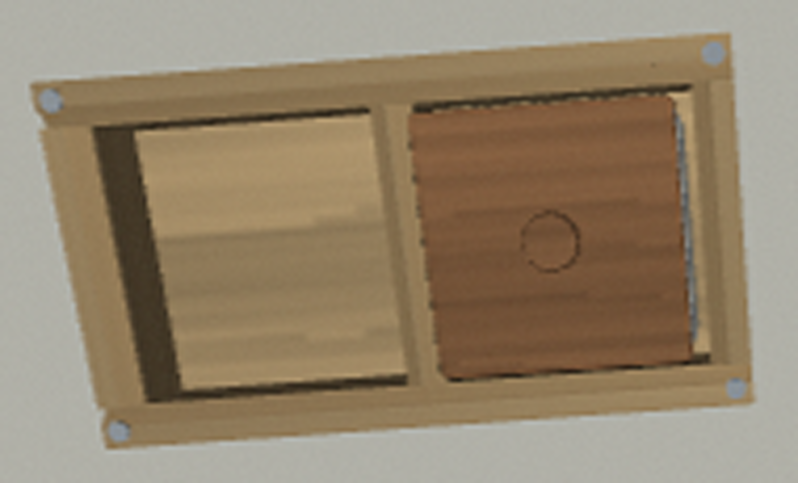

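```bash
python3 - <<'E'
from h import *
d=np.load("w3.npz");K,T=d["K"],d["T"]
pts=np.array([(32,84),(731,33),(753,402),(107,447)])/4.2+[104.6,74.6]
v=sqfit(pts,K,T,.038,(.047,.0885),.3,(.57,.25))
a=v[2];ey=np.array([-np.sin(a),np.cos(a)]); ex=np.array([np.cos(a),np.sin(a)])
w=v[:2]+.0415*ey;print("well",w)
im=cv2.imread("pics/w3.png");o=cv2.resize(im,None,fx=4.2,fy=4.2,interpolation=cv2.INTER_CUBIC)
def quad(c,hx,hy,z,col):
    q=np.array([np.r_[c+sx*hx*ex+sy*hy*ey,z] for sx,sy in((1,1),(1,-1),(-1,-1),(-1,1))])
    cv2.polylines(o,[np.int32((proj(q,K,T)+.4)*4.2)],True,col,1)
quad(v[:2],.047,.0885,.038,(0,0,255));quad(w,.036,.036,.008,(0,255,0));quad(w,.041,.041,.038,(255,0,0));quad(w,.036,.036,.033,(255,255,0))
cv2.imwrite("pics/w3d.png",o[315:798,441:1239])
E
```

```text
[0.5861 0.2892 0.3032] 17.37268585954807 [-0.4  -0.39  0.06 -0.22  0.41  0.4  -0.04  0.39]
well [0.57372553 0.32876293]
```

View pics/w3d.png

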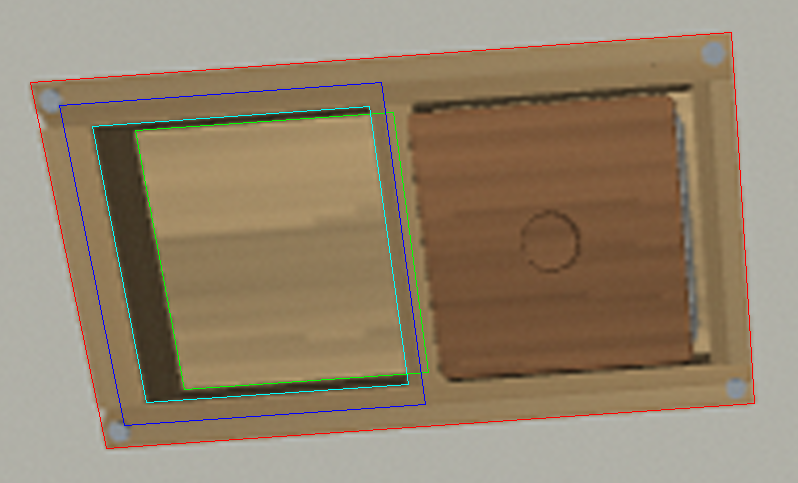

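Call:
move_arm(rows=[-0.07,-1,0,0,0,0,-0.07,-1,0,0,0,0,-0.07,-1,0,0,0,0,-0.07,-1,0,0,0,0,-0.07,-1,0,0,0,0])

```text
time: 4.6
tcp_pos: [0.5388, 0.0357, 0.2349]
ee_rot: [0.086, 0.703, 0.077, -0.702]
ft_force: [0.1, -0.3, 0.5]
gripper_width: 0.0853
```

Call:
move_arm(rows=[-0.07,-1,0,0,0,0,-0.07,-1,0,0,0,0,-0.07,-1,0,0,0,0,-0.07,-1,0,0,0,0,-0.07,-1,0,0,0,0])

```text
time: 5.1
tcp_pos: [0.5228, -0.1291, 0.2354]
ee_rot: [0.082, 0.703, 0.072, -0.703]
ft_force: [0.2, -0.1, -0.8]
gripper_width: 0.0855
```

Call:
move_arm(rows=[-0.05,-1,0,0.05,0.02,0,-0.05,-0.8,0,0.05,0.02,0,0,0,0,0,0,0])

```text
time: 5.4
tcp_pos: [0.5155, -0.1934, 0.2359]
ee_rot: [-0.076, -0.702, -0.07, 0.704]
ft_force: [-0.5, 0.7, -0.7]
gripper_width: 0.0853
```

```bash
python3 - <<'E'
from h import *
st()
E
```

```text
t 5.4 q [-0.433  0.16   1.807 -0.009  1.173  0.933] tcp [ 0.5155 -0.1934  0.2359] F [-0.5  0.7 -0.7] T [ 0.03 -0.02  0.01] w 0.0853
toolx [-0.002 -0.008 -1.   ] y [ 0.206 -0.978  0.008] yawy -78.1037712304816
```

Call:
move_arm(rows=[0.2,-0.05,-0.8,0.09,-0.02,0,0.05,0,-0.8,0,0,0,0,0,-0.8,0,0,0,0,0,0,0,0,0])

```text
time: 5.8
tcp_pos: [0.5203, -0.1986, 0.1637]
ee_rot: [0.07, 0.705, 0.07, -0.703]
ft_force: [-0.6, 0.5, -0.7]
gripper_width: 0.085
```

```bash
python3 - <<'E'
from h import *
st()
im,K,T=shot("wrist","pics/w4.png")
cs=np.array([[np.cos(t),np.sin(t)] for t in np.linspace(0,6.28,60)])*.031
for z,col in((.1025,(0,0,255)),):
    p=proj(np.c_[cs+(.523,-.195),np.full(60,z)],K,T)
    cv2.polylines(im,[np.int32(p+.5)],True,col,1)
cv2.imwrite("pics/w4.png",im)
E
```

```text
t 5.8 q [-4.430e-01  2.520e-01  1.854e+00  1.000e-03  1.033e+00  9.300e-01] tcp [ 0.5203 -0.1986  0.1637] F [-0.6  0.5 -0.7] T [ 0.   -0.01 -0.  ] w 0.085
toolx [ 0.003 -0.    -1.   ] y [ 0.196 -0.981  0.001] yawy -78.67952959958889
```

View pics/w4.png

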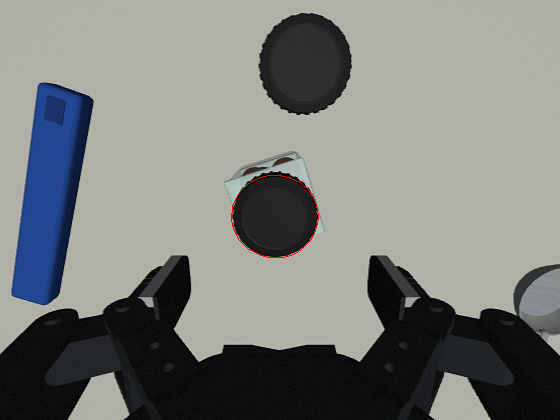

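Call:
move_arm(rows=[0.1,0.12,-0.9,0,0,0,0,0,-0.9,0,0,0,0,0,-0.8,0,0,0,0,0,0,0,0,0])

```text
time: 6.25
tcp_pos: [0.5291, -0.1976, 0.0937]
ee_rot: [0.072, 0.71, 0.066, -0.698]
ft_force: [-0.4, -0.4, -0.8]
gripper_width: 0.0854
```

```bash
python3 - <<'E'
from h import *
st()
E
```

```text
t 6.25 q [-4.350e-01  3.540e-01  1.886e+00  1.000e-03  8.820e-01  9.380e-01] tcp [ 0.5291 -0.1976  0.0937] F [-0.4 -0.4 -0.8] T [ 0.02  0.04 -0.02] w 0.0854
toolx [ 0.018 -0.007 -1.   ] y [ 0.195 -0.981  0.01 ] yawy -78.75538130435672
```

Call:
move_arm(rows=[-0.2,0.09,-0.3,0.08,0.2,0,0,0,-0.25,0,0,0,0,0,0,0,0,0])

```text
time: 6.55
tcp_pos: [0.5259, -0.196, 0.0812]
ee_rot: [0.07, 0.706, 0.068, -0.702]
ft_force: [-0.4, 0.6, 0.9]
gripper_width: 0.0853
```

```bash
python3 - <<'E'
from h import *
st()
E
```

```text
t 6.55 q [-0.434  0.374  1.89   0.     0.871  0.94 ] tcp [ 0.5259 -0.196   0.0812] F [-0.4  0.6  0.9] T [-0.   -0.    0.01] w 0.0853
toolx [ 0.006 -0.003 -1.   ] y [ 0.195 -0.981  0.004] yawy -78.75805397354189
```

Call:
move_arm(rows=[-0.1,0.03,-0.17,0.03,0.07,0,0,0,0,0,0,0,0,0,0,0,0,0])

```text
time: 6.85
tcp_pos: [0.5242, -0.1958, 0.0779]
ee_rot: [0.07, 0.705, 0.069, -0.703]
ft_force: [0.5, -0.3, -0.4]
gripper_width: 0.0855
```

Call:
move_arm(rows=[0,0,0,0,0,0,0,0,0,0,0,0,0,0,0,0,0,0,0,0,0,0,0,0,0,0,0,0,0,0], grip=1)

```text
time: 7.35
tcp_pos: [0.5246, -0.1956, 0.079]
ee_rot: [0.069, 0.705, 0.069, -0.703]
ft_force: [-1.3, -0.1, 1.1]
gripper_width: 0.0602
```

```bash
python3 - <<'E'
from h import *
st()
shot("wrist","pics/w5.png");shot("side","pics/s5.png")
E
```

```text
t 7.35 q [-4.350e-01  3.760e-01  1.892e+00  1.000e-03  8.700e-01  9.400e-01] tcp [ 0.5246 -0.1956  0.079 ] F [-1.3 -0.1  1.1] T [-0.    0.04 -0.04] w 0.0602
toolx [ 0.003 -0.001 -1.   ] y [ 0.194 -0.981  0.002] yawy -78.79173057810421
```

View pics/w5.png

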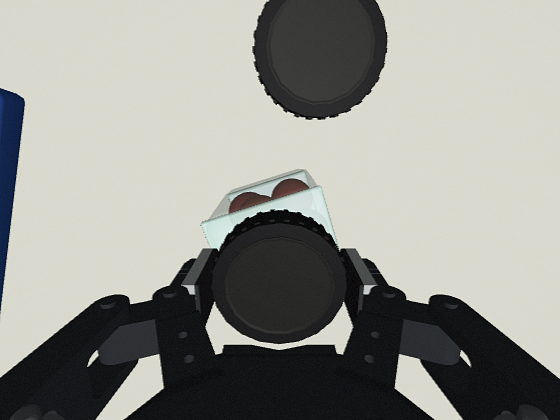

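The lid is gripped, with an opening of 60 mm and the pads centred on either side of it. Lifting now.

Call:
move_arm(rows=[0,0,0.3,0,0,0,0,0,0.6,0,0,0,0,0,0.8,0,0,0,0,0,0.9,0,0,0,0,0,0.9,0,0,0])

```text
time: 7.95
tcp_pos: [0.5159, -0.1917, 0.1789]
ee_rot: [-0.066, -0.698, -0.073, 0.709]
ft_force: [0.1, 1.0, -4.0]
gripper_width: 0.0603
```

```bash
python3 - <<'E'
from h import *
st()
shot("wrist","pics/w6.png");shot("side","pics/s6.png")
E
```

```text
t 7.95 q [-4.350e-01  2.340e-01  1.843e+00  1.000e-03  1.083e+00  9.400e-01] tcp [ 0.5159 -0.1917  0.1789] F [ 0.1  1.  -4. ] T [ 0.01 -0.08  0.08] w 0.0603
toolx [-0.016  0.008 -1.   ] y [ 0.194 -0.981 -0.011] yawy -78.79079683619992
```

View pics/s6.png

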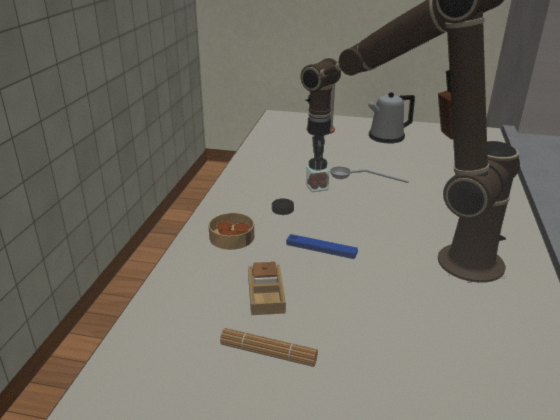

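Call:
move_arm(rows=[0.15,0.6,0.1,0,0,0,0.15,1,0.1,0,0,-0.1,0.15,1,0,0,0,-0.1,0.1,1,0,0,0,-0.1,0.1,1,0,0,0,-0.1])

```text
time: 8.55
tcp_pos: [0.5355, -0.0547, 0.1821]
ee_rot: [-0.052, -0.701, -0.055, 0.71]
ft_force: [0.3, -0.1, -4.0]
gripper_width: 0.0604
```

Call:
move_arm(rows=[0.12,1,0,0,0,-0.1,0.12,1,0,0,0,-0.1,0.12,1,0,0,0,-0.1,0.12,1,0,0,0,-0.1,0.12,1,0,0,0,-0.1])

```text
time: 9.05
tcp_pos: [0.5468, 0.1014, 0.1714]
ee_rot: [-0.035, -0.696, -0.04, 0.716]
ft_force: [-0.5, -0.3, -4.4]
gripper_width: 0.0603
```

```bash
python3 - <<'E'
from h import *
st()
E
```

```text
t 9.05 q [0.101 0.258 1.829 0.008 1.081 1.562] tcp [0.5468 0.1014 0.1714] F [-0.5 -0.3 -4.4] T [-0.05 -0.06  0.02] w 0.0603
toolx [-0.027  0.005 -1.   ] y [ 0.105 -0.994 -0.007] yawy -83.9450655853494
```

Call:
move_arm(rows=[0.1,0.8,0.3,-0.03,-0.15,-0.1,0.1,0.9,0.2,-0.03,-0.15,-0.1,0.1,0.9,0.1,0,-0.1,-0.1,0.1,0.9,0.1,0,0,-0.1,0.1,0.9,0.1,0,0,0])

```text
time: 9.55
tcp_pos: [0.5545, 0.2379, 0.1835]
ee_rot: [-0.026, -0.703, -0.023, 0.71]
ft_force: [-0.1, -0.7, -4.0]
gripper_width: 0.0605
```

```bash
python3 - <<'E'
from h import *
st()
E
```

```text
t 9.55 q [ 0.334  0.321  1.719 -0.002  1.111  1.835] tcp [0.5545 0.2379 0.1835] F [-0.1 -0.7 -4. ] T [-0.   -0.04 -0.05] w 0.0605
toolx [-0.009 -0.005 -1.   ] y [ 0.07  -0.998  0.004] yawy -85.96621371827052
```

Call:
move_arm(rows=[0.2,0.9,0,0.03,-0.05,-0.2,0.2,0.8,0,0.03,-0.05,-0.2,0.1,0.6,0,0,0,-0.2,0.05,0.3,0,0,0,0,0,0,0,0,0,0])

```text
time: 10.05
tcp_pos: [0.5656, 0.3206, 0.172]
ee_rot: [-0.009, -0.702, -0.006, 0.712]
ft_force: [0.1, -0.9, -4.0]
gripper_width: 0.0607
```

```bash
python3 - <<'E'
from h import *
st()
E
```

```text
t 10.05 q [0.448 0.42  1.607 0.003 1.127 1.996] tcp [0.5656 0.3206 0.172 ] F [ 0.1 -0.9 -4. ] T [-0.05 -0.01  0.  ] w 0.0607
toolx [-0.013 -0.004 -1.   ] y [ 0.021 -1.     0.004] yawy -88.79794570036171
```

Call:
move_arm(rows=[0.3,0.2,0,0.05,-0.12,-0.14,0.05,0.05,0,0,0,0,0,0,0,0,0,0])

```text
time: 10.35
tcp_pos: [0.5756, 0.3257, 0.1693]
ee_rot: [-0.003, -0.705, -0.002, 0.709]
ft_force: [-1.1, -0.5, -3.9]
gripper_width: 0.0605
```

```bash
python3 - <<'E'
from h import *
st()
im,K,T=shot("wrist","pics/w7.png");np.savez("w7.npz",K=K,T=T)
im,K,T=shot("side","pics/s7.png");cv2.imwrite("pics/s7c.png",cv2.resize(im[150:330,190:370],(600,600),interpolation=cv2.INTER_CUBIC))
E
```

```text
t 10.35 q [0.449 0.439 1.586 0.    1.123 2.013] tcp [0.5756 0.3257 0.1693] F [-1.1 -0.5 -3.9] T [-0.02  0.    0.03] w 0.0605
toolx [-0.006 -0.002 -1.   ] y [ 0.007 -1.     0.002] yawy -89.59507090454174
```

View pics/w7.png

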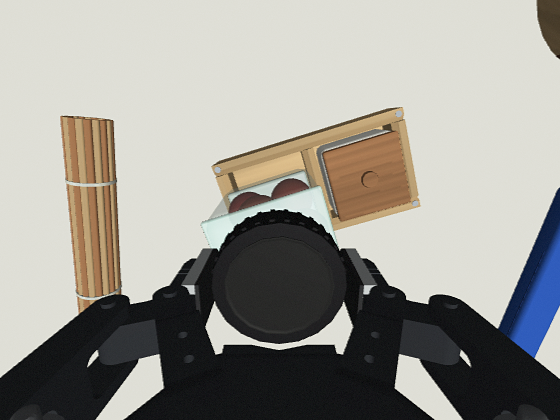

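View pics/s7c.png

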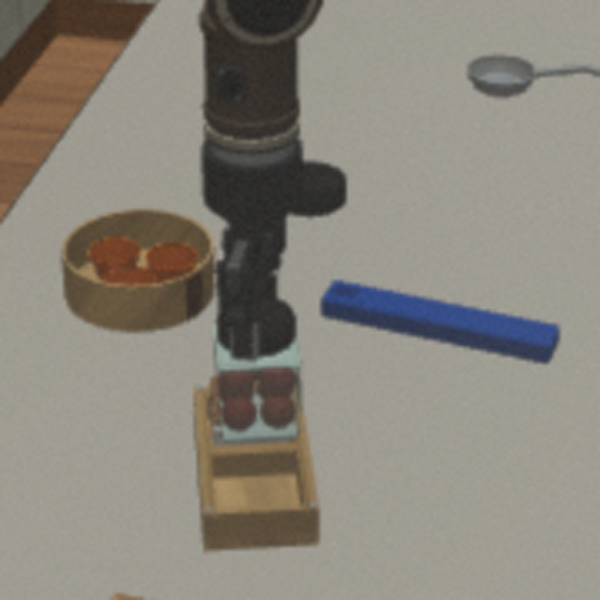

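```bash
python3 - <<'E'
from h import *
im=cv2.imread("pics/w7.png");cv2.imwrite("pics/w7c.png",cv2.resize(im[95:255,190:430],(780,520),interpolation=cv2.INTER_CUBIC))
E
```

```text
(no output)
```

View pics/w7c.png

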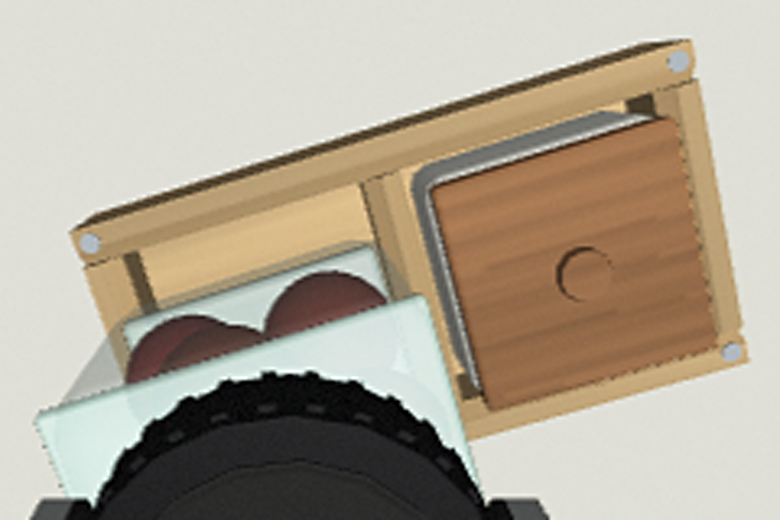

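```bash
python3 - <<'E'
from h import *
d=np.load("w7.npz");K,T=d["K"],d["T"]
U=lambda p,z: unproj(np.array(p)/3.25+[189.65,94.65],K,T,z)
a=lambda p,q:np.degrees(np.arctan2(q[1]-p[1],q[0]-p[0]))
j1,j2=U((37,413),.166),U((420,294),.166);print("jar front",j1,j2,np.linalg.norm(j1-j2),a(j2,j1)-90)
n=j1-j2;n/=np.linalg.norm(n);print("jar ctr",(j1+j2)/2+.033*np.array([-n[1],n[0],0])*1, T[:3,3])
c1,c2,c3=U((72,232),.038),U((692,42),.038),U((748,358),.038)
print("caddy",c1,c2,c3,np.linalg.norm(c1-c2),np.linalg.norm(c2-c3),a(c2,c1)-90,a(c3,c2))
m=(c1+c3)/2;e=(c1-c2)/np.linalg.norm(c1-c2);print("well",m+.0415*e)
b1,b2=U((125,322),.09),U((368,245),.09);print(b1,b2,a(b2,b1)-90)
E
```

```text
jar front [0.5954548  0.36590523 0.166     ] [0.6151072 0.3061116 0.166    ] 0.06294041106498587 18.194163921812617
jar ctr [0.57393087 0.32570455 0.166     ] [0.64685999 0.32666962 0.31191473]
caddy [0.60439941 0.38692912 0.038     ] [0.65651516 0.21845924 0.038     ] [0.56878443 0.19111768 0.038     ] 0.17634667882897534 0.09189254825356162 17.189326290143924 17.309811927846617
well [0.57432742 0.32866974 0.038     ]
[0.59139364 0.36425168 0.09      ] [0.60995071 0.30784646 0.09      ] 18.21098018859307
```

Call:
move_arm(rows=[0,0.1,-0.4,0.02,-0.07,-0.18,0,0,-0.5,0,0,0,0,0,-0.3,0,0,0,0,0,0,0,0,0])

```text
time: 10.85
tcp_pos: [0.5753, 0.3276, 0.1307]
ee_rot: [-0.004, 0.707, -0.004, -0.707]
ft_force: [0.3, -0.2, -3.7]
gripper_width: 0.0604
```

```bash
python3 - <<'E'
from h import *
st()
E
```

```text
t 10.85 q [ 4.520e-01  4.790e-01  1.613e+00 -1.000e-03  1.049e+00  2.035e+00] tcp [0.5753 0.3276 0.1307] F [ 0.3 -0.2 -3.7] T [-0.05  0.01  0.01] w 0.0604
toolx [ 0.001 -0.001 -1.   ] y [-0.012 -1.     0.001] yawy -90.66079310628058
```

Call:
move_arm(rows=[0,0.04,-0.4,0,0,0.02,0,0,-0.4,0,0,0,0,0,0,0,0,0])

```text
time: 11.15
tcp_pos: [0.5746, 0.3286, 0.1037]
ee_rot: [0.003, -0.707, 0.004, 0.707]
ft_force: [-0.5, 0.5, -3.3]
gripper_width: 0.0608
```

```bash
python3 - <<'E'
from h import *
st()
E
```

```text
t 11.15 q [ 4.540e-01  5.130e-01  1.625e+00 -1.000e-03  1.005e+00  2.035e+00] tcp [0.5746 0.3286 0.1037] F [-0.5  0.5 -3.3] T [-0.04  0.07  0.01] w 0.0608
toolx [-0.001 -0.001 -1.   ] y [-0.01  -1.     0.001] yawy -90.54576423135971
```

Call:
move_arm(rows=[0.02,0,-0.3,0,0,0,0,0,-0.2,0,0,0,0,0,0,0,0,0])

```text
time: 11.45
tcp_pos: [0.5755, 0.3288, 0.0872]
ee_rot: [0.003, -0.707, 0.004, 0.707]
ft_force: [-0.1, 0.1, -3.9]
gripper_width: 0.0606
```

```bash
python3 - <<'E'
from h import *
st()
E
```

```text
t 11.45 q [ 4.540e-01  5.350e-01  1.629e+00 -1.000e-03  9.790e-01  2.035e+00] tcp [0.5755 0.3288 0.0872] F [-0.1  0.1 -3.9] T [ 0.   -0.    0.01] w 0.0606
toolx [-0.    -0.001 -1.   ] y [-0.009 -1.     0.001] yawy -90.53552131858652
```

Still carrying the full weight, so I'll press gently until it touches.

Call:
move_arm(rows=[0,0,-0.07,0,0,0,0,0,0,0,0,0])

```text
time: 11.65
tcp_pos: [0.5762, 0.3298, 0.0878]
ee_rot: [-0.003, 0.707, -0.003, -0.707]
ft_force: [-0.4, -0.1, -3.3]
gripper_width: 0.0604
```

```bash
python3 - <<'E'
from h import *
st()
E
```

```text
t 11.65 q [ 0.454  0.535  1.627 -0.     0.979  2.035] tcp [0.5762 0.3298 0.0878] F [-0.4 -0.1 -3.3] T [-0.01  0.04 -0.05] w 0.0604
toolx [ 0.001  0.    -1.   ] y [-0.01 -1.   -0.  ] yawy -90.5460338169502
```

Call:
move_arm(rows=[0,0,-0.12,0,0,0,0,0,0,0,0,0])

```text
time: 11.85
tcp_pos: [0.5777, 0.3311, 0.0876]
ee_rot: [-0.004, 0.708, -0.002, -0.706]
ft_force: [-0.7, -1.1, -3.6]
gripper_width: 0.0606
```

```bash
python3 - <<'E'
from h import *
st()
E
```

```text
t 11.85 q [4.550e-01 5.360e-01 1.626e+00 1.000e-03 9.750e-01 2.035e+00] tcp [0.5777 0.3311 0.0876] F [-0.7 -1.1 -3.6] T [-0.17  0.16 -0.01] w 0.0606
toolx [ 0.004  0.003 -1.   ] y [-0.01  -1.    -0.003] yawy -90.56187554077276
```

```bash
python3 - <<'E'
from h import *
im,K,T=shot("wrist","pics/w8.png");np.savez("w8.npz",K=K,T=T)
st()
im2,K,T=shot("side","pics/s8.png")
cv2.imwrite("pics/s8c.png",np.hstack([cv2.resize(im2[200:320,220:340],(480,480),interpolation=cv2.INTER_CUBIC)]))
E
```

```text
t 11.9 q [4.550e-01 5.360e-01 1.626e+00 1.000e-03 9.750e-01 2.035e+00] tcp [0.5777 0.3312 0.0874] F [-0.3 -0.2 -4.2] T [-0.    0.17  0.02] w 0.0603
toolx [ 0.004  0.003 -1.   ] y [-0.01  -1.    -0.003] yawy -90.56377679344531
```

View pics/w8.png

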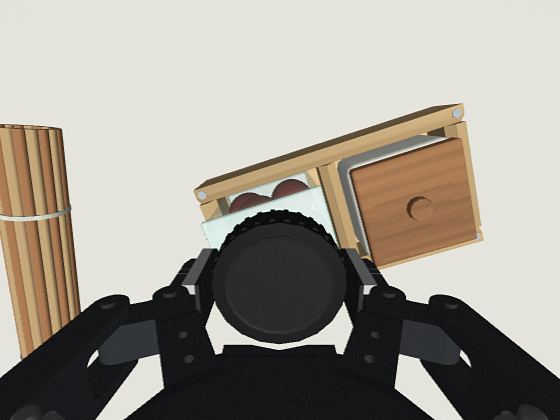

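View pics/s8c.png

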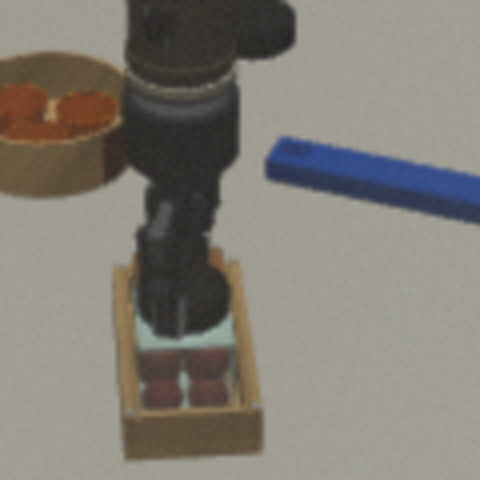

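Call:
move_arm(rows=[-0.08,-0.08,-0.15,-0.04,0.05,0,0,0,0,0,0,0])

```text
time: 12.15
tcp_pos: [0.5778, 0.3316, 0.0876]
ee_rot: [-0.005, 0.709, -0.002, -0.705]
ft_force: [-1.8, -2.1, -4.9]
gripper_width: 0.0604
```

```bash
python3 - <<'E'
from h import *
st()
E
```

```text
t 12.15 q [4.550e-01 5.360e-01 1.627e+00 2.000e-03 9.720e-01 2.034e+00] tcp [0.5778 0.3316 0.0876] F [-1.8 -2.1 -4.9] T [-0.52  0.29  0.07] w 0.0604
toolx [ 0.005  0.005 -1.   ] y [-0.01  -1.    -0.005] yawy -90.5787328864465
```

Call:
move_arm(rows=[-0.12,-0.12,0,-0.06,0.06,0])

```text
time: 12.25
tcp_pos: [0.5746, 0.3282, 0.0875]
ee_rot: [-0.004, 0.708, -0.004, -0.707]
ft_force: [0.1, 0.1, -4.2]
gripper_width: 0.0602
```

```bash
python3 - <<'E'
from h import *
s,_=st();print(s["joint_efforts"])
E
```

```text
t 12.25 q [ 4.530e-01  5.310e-01  1.633e+00 -1.000e-03  9.750e-01  2.035e+00] tcp [0.5746 0.3282 0.0875] F [ 0.1  0.1 -4.2] T [-0.01 -0.02 -0.04] w 0.0602
toolx [ 0.001  0.    -1.   ] y [-0.01 -1.   -0.  ] yawy -90.5762807386793
[ 1.77369481e-01 -4.98370564e+01 -2.60601389e+01  4.09811782e-02
 -1.40296749e-02 -7.31898792e-03]
```

Call:
move_arm(rows=[0.02,0.02,-0.12,0,0,0])

```text
time: 12.35
tcp_pos: [0.5745, 0.3287, 0.0859]
ee_rot: [0.003, -0.707, 0.004, 0.707]
ft_force: [-8.3, -3.1, 20.8]
gripper_width: 0.0608
```

```bash
python3 - <<'E'
from h import *
s,_=st()
E
```

```text
t 12.35 q [ 0.454  0.535  1.632 -0.     0.976  2.035] tcp [0.5745 0.3287 0.0859] F [-8.3 -3.1 20.8] T [-1.02  1.46 -0.03] w 0.0608
toolx [-0.001 -0.001 -1.   ] y [-0.01  -1.     0.001] yawy -90.59037492944162
```

The floor now takes the load (+21 N), so the jar is down in the well. I'll ease that force off, then start turning.

Call:
move_arm(rows=[0.02,0,0.03,0,0,0.3,0,0,0,0,0,0.8])

```text
time: 12.55
tcp_pos: [0.5752, 0.3284, 0.0876]
ee_rot: [-0.031, -0.706, -0.031, 0.707]
ft_force: [0.2, -0.5, -3.8]
gripper_width: 0.0605
```

```bash
python3 - <<'E'
from h import *
s,_=st()
E
```

```text
t 12.55 q [ 4.530e-01  5.330e-01  1.630e+00 -1.000e-03  9.780e-01  1.936e+00] tcp [0.5752 0.3284 0.0876] F [ 0.2 -0.5 -3.8] T [-0.13 -0.17 -0.03] w 0.0605
toolx [-0.    -0.001 -1.   ] y [ 0.088 -0.996  0.001] yawy -84.94421391072123
```

Call:
move_arm(rows=[0,0,-0.08,0,0,0.6,0,0,-0.05,0,0,0.8])

```text
time: 12.75
tcp_pos: [0.5761, 0.329, 0.0871]
ee_rot: [0.075, 0.703, 0.076, -0.703]
ft_force: [-3.3, -0.2, 7.9]
gripper_width: 0.0601
```

```bash
python3 - <<'E'
from h import *
s,_=st()
E
```

```text
t 12.75 q [4.530e-01 5.350e-01 1.629e+00 1.000e-03 9.770e-01 1.810e+00] tcp [0.5761 0.329  0.0871] F [-3.3 -0.2  7.9] T [-0.36  0.54 -0.21] w 0.0601
toolx [ 0.001  0.001 -1.   ] y [ 0.212 -0.977 -0.001] yawy -77.78290628881949
```

Call:
move_arm(rows=[-0.02,0,-0.03,0,0,0.9,0,0,-0.03,0,0,0.9,-0.02,0,-0.03,0,0,0.9])

```text
time: 13.05
tcp_pos: [0.5762, 0.33, 0.0877]
ee_rot: [0.158, 0.69, 0.161, -0.688]
ft_force: [-3.1, 0.0, 4.1]
gripper_width: 0.0605
```

```bash
python3 - <<'E'
from h import *
s,_=st()
im,K,T=shot("wrist","pics/w9.png");np.savez("w9.npz",K=K,T=T)
E
```

```text
t 13.05 q [0.453 0.533 1.63  0.004 0.974 1.567] tcp [0.5762 0.33   0.0877] F [-3.1  0.   4.1] T [-0.24  0.21 -0.21] w 0.0605
toolx [ 0.003  0.005 -1.   ] y [ 0.439 -0.898 -0.003] yawy -63.936692409500466
```

View pics/w9.png

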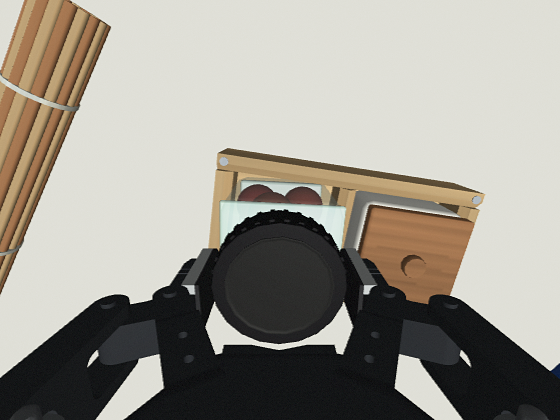

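Call:
move_arm(rows=[-0.03,-0.03,-0.02,-0.05,0.03,0.9,0,0,-0.02,0,0,0.9,0,0,-0.02,0,0,0.9,-0.03,-0.03,-0.02,-0.03,0.02,0.9])

```text
time: 13.5
tcp_pos: [0.5759, 0.3299, 0.0884]
ee_rot: [0.267, 0.655, 0.268, -0.654]
ft_force: [-0.5, 0.4, 3.0]
gripper_width: 0.0606
```

```bash
python3 - <<'E'
from h import *
s,_=st()
E
```

```text
t 13.5 q [0.454 0.533 1.629 0.002 0.978 1.248] tcp [0.5759 0.3299 0.0884] F [-0.5  0.4  3. ] T [ 0.03 -0.02 -0.07] w 0.0606
toolx [ 0.001  0.002 -1.   ] y [ 0.7   -0.714 -0.001] yawy -45.56975968190342
```

Call:
move_arm(rows=[-0.03,-0.03,-0.02,-0.02,0,0.9,0,0,-0.02,0,0,0.9,0,0,-0.02,0,0,0.9,-0.03,-0.03,-0.02,-0.02,0,0.9])

```text
time: 13.9
tcp_pos: [0.5757, 0.3294, 0.0885]
ee_rot: [0.368, 0.606, 0.368, -0.602]
ft_force: [-1.5, 1.6, 2.9]
gripper_width: 0.0602
```

```bash
python3 - <<'E'
from h import *
s,_=st()
im,K,T=shot("wrist","pics/w10.png");np.savez("w10.npz",K=K,T=T)
ims=[cv2.imread(f"pics/w{i}.png")[195:350,205:355] for i in (8,9,10)]
cv2.imwrite("pics/cmp.png",np.hstack([cv2.resize(i,(260,260)) for i in ims]))
cv2.imwrite("pics/cmp2.png",np.vstack([cv2.resize(cv2.convertScaleAbs(cv2.imread(f"pics/w{i}.png")[200:245,210:350],alpha=2.5),(780,200)) for i in (8,9,10)][:3])[:600])
E
```

```text
t 13.9 q [4.540e-01 5.310e-01 1.632e+00 1.000e-03 9.740e-01 9.290e-01] tcp [0.5757 0.3294 0.0885] F [-1.5  1.6  2.9] T [ 0.2   0.13 -0.09] w 0.0602
toolx [ 0.004  0.003 -1.   ] y [ 0.889 -0.458  0.002] yawy -27.263309526699
```

View pics/w10.png

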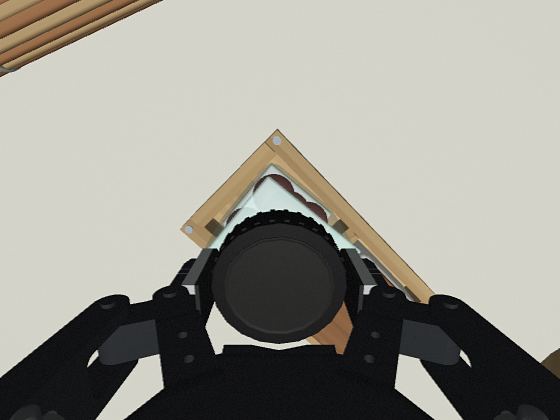

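View pics/cmp2.png

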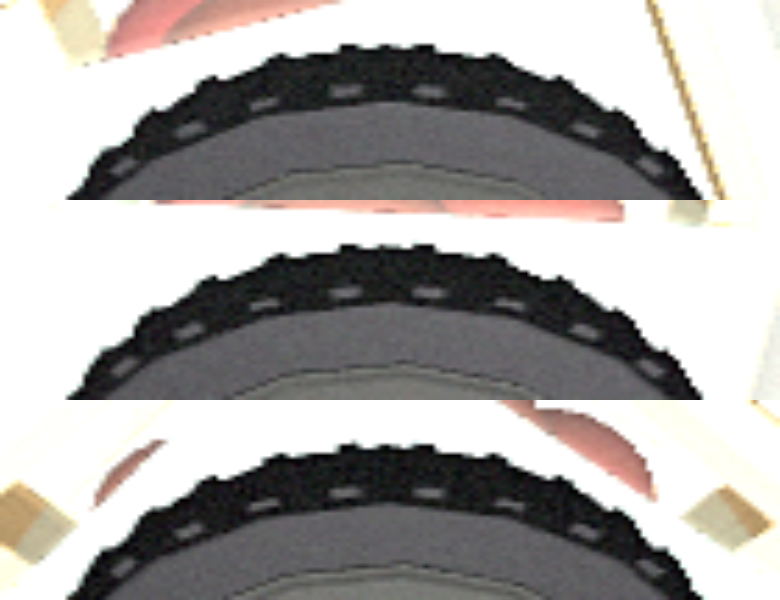

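The ribs stay at the same place between the pads in all three pictures, so the grip isn't slipping. Next I'll measure how far the jar itself turned in the well.

```bash
python3 - <<'E'
import cv2,numpy as np
for i,(x,y) in ((9,(205,140)),(10,(175,120))):
    im=cv2.imread(f"pics/w{i}.png");cv2.imwrite(f"pics/w{i}c.png",cv2.resize(im[y:y+130,x:x+195],(780,520),interpolation=cv2.INTER_CUBIC))
E
```

```text
(no output)
```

View pics/w9c.png

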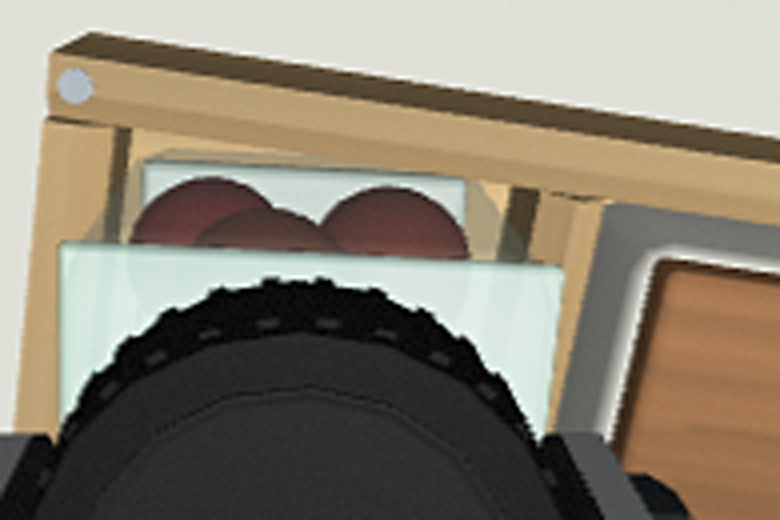

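View pics/w10c.png

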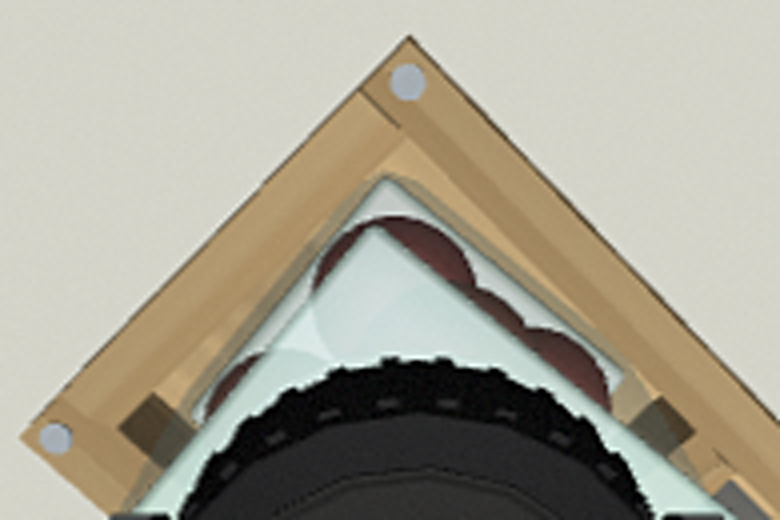

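```bash
python3 - <<'E'
from h import *
a=lambda p,q:np.degrees(np.arctan2(q[1]-p[1],q[0]-p[0]))
for i,off,J,C in ((9,(205,140),[(60,242),(562,266)],[(48,55),(780,160)]),(10,(175,120),[(372,228),(700,500)],[(410,38),(780,430)]),(10,(175,120),[(140,500),(372,228)],[(22,435),(410,38)])):
    d=np.load(f"w{i}.npz");K,T=d["K"],d["T"]
    U=lambda p,z: unproj(np.array(p)/4-.37+off,K,T,z)
    j=[U(p,.084) for p in J];c=[U(p,.038) for p in C]
    print(i,"jar",a(j[1],j[0]),"caddy",a(c[1],c[0]),np.linalg.norm(j[0]-j[1]))
E
```

```text
9 jar 113.29578474990069 caddy 107.96270299123151 0.06380964650155975
10 jar 112.53376149999676 caddy 106.97525429551028 0.056611402336205374
10 jar -157.74193127870146 caddy -162.54185445817652 0.04799306527856933
```

Call:
move_arm(rows=[-0.03,-0.02,-0.02,-0.03,0.03,0.95,0,0,-0.02,0,0,0.95,0,0,-0.02,0,0,0.95,-0.03,-0.02,-0.02,-0.02,0.02,0.95])

```text
time: 14.35
tcp_pos: [0.5752, 0.3297, 0.0884]
ee_rot: [0.463, 0.535, 0.464, -0.533]
ft_force: [-0.7, -0.1, 4.5]
gripper_width: 0.0608
```

```bash
python3 - <<'E'
from h import *
s,_=st()
im,K,T=shot("wrist","pics/w11.png");np.savez("w11.npz",K=K,T=T)
cv2.imwrite("pics/cmp3.png",np.vstack([cv2.resize(cv2.convertScaleAbs(cv2.imread(f"pics/w{i}.png")[200:245,210:350],alpha=2.5),(780,200)) for i in (8,11)]))
E
```

```text
t 14.35 q [0.454 0.531 1.632 0.003 0.976 0.594] tcp [0.5752 0.3297 0.0884] F [-0.7 -0.1  4.5] T [0.05 0.04 0.02] w 0.0608
toolx [ 0.002  0.004 -1.   ] y [ 0.99  -0.141  0.001] yawy -8.131633435491283
```

View pics/w11.png

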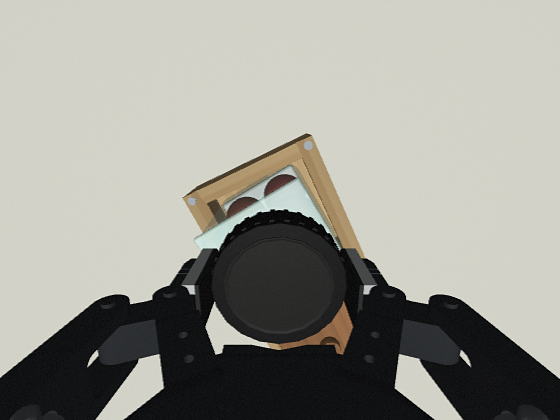

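View pics/cmp3.png

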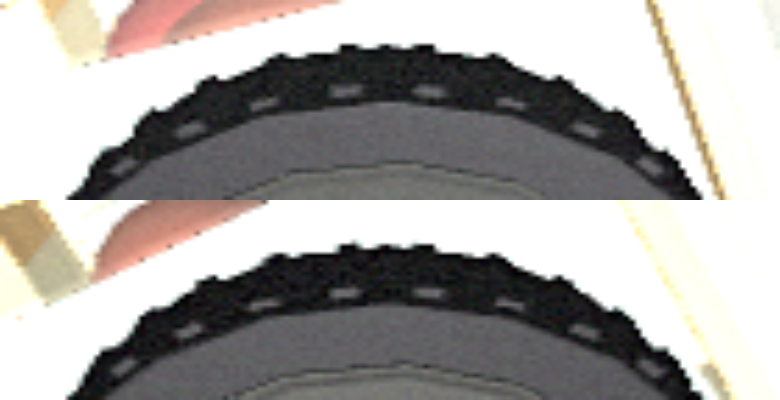

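The lid has turned about 1.35 rad relative to the jar, with no slip and almost no remaining torque. I'll lift slowly and watch the force.

Call:
move_arm(rows=[0,0,0.12,-0.04,0.02,0])

```text
time: 14.5
tcp_pos: [0.575, 0.3294, 0.0914]
ee_rot: [-0.463, -0.534, -0.463, 0.535]
ft_force: [-0.9, 0.1, -1.5]
gripper_width: 0.0606
```

```bash
python3 - <<'E'
from h import *
s,_=st()
E
```

```text
t 14.5 q [ 0.455  0.529  1.628 -0.     0.985  0.597] tcp [0.575  0.3294 0.0914] F [-0.9  0.1 -1.5] T [ 0.05  0.08 -0.  ] w 0.0606
toolx [-0.001 -0.    -1.   ] y [ 0.99  -0.142 -0.001] yawy -8.17454746377261
```

Free: only about the lid's weight hangs on the tool (-1.5 N). Continuing.

Call:
move_arm(rows=[0,0,0.15,0,0,0,0,0,0.15,0,0,0])

```text
time: 14.7
tcp_pos: [0.5745, 0.329, 0.0994]
ee_rot: [-0.462, -0.534, -0.462, 0.536]
ft_force: [0.1, 0.4, -2.0]
gripper_width: 0.0606
```

```bash
python3 - <<'E'
from h import *
s,_=st()
E
```

```text
t 14.7 q [ 0.454  0.519  1.625 -0.     1.     0.601] tcp [0.5745 0.329  0.0994] F [ 0.1  0.4 -2. ] T [0.11 0.06 0.03] w 0.0606
toolx [-0.002 -0.001 -1.   ] y [ 0.989 -0.146 -0.002] yawy -8.404098809194677
```

Call:
move_arm(rows=[0.02,0,0.2,0,-0.02,0,0,0,0.2,0,0,0])

```text
time: 14.9
tcp_pos: [0.5748, 0.3284, 0.1113]
ee_rot: [-0.462, -0.535, -0.461, 0.537]
ft_force: [0.0, -0.1, -1.0]
gripper_width: 0.0602
```

```bash
python3 - <<'E'
from h import *
s,_=st()
E
```

```text
t 14.9 q [ 0.454  0.504  1.62  -0.002  1.019  0.603] tcp [0.5748 0.3284 0.1113] F [ 0.  -0.1 -1. ] T [0.02 0.03 0.05] w 0.0602
toolx [-0.001 -0.003 -1.   ] y [ 0.989 -0.148 -0.001] yawy -8.48707745326097
```

Call:
move_arm(rows=[0.01,0.03,0.13,0.03,0,0,0,0,0,0,0,0,0,0,0,0,0,0])

```text
time: 15.2
tcp_pos: [0.5763, 0.3295, 0.1174]
ee_rot: [0.462, 0.537, 0.461, -0.535]
ft_force: [0.5, 0.0, -1.3]
gripper_width: 0.0601
```

```bash
python3 - <<'E'
from h import *
s,_=st()
im,K,T=shot("wrist","pics/w12.png");np.savez("w12.npz",K=K,T=T)
im2,K,T=shot("side","pics/s12.png")
cv2.imwrite("pics/s12c.png",cv2.resize(im2[200:320,220:340],(600,600),interpolation=cv2.INTER_CUBIC))
shot("top","pics/t12.png")
s,_=st()
E
```

```text
t 15.2 q [0.454 0.497 1.616 0.    1.026 0.602] tcp [0.5763 0.3295 0.1174] F [ 0.5  0.  -1.3] T [ 0.02 -0.   -0.04] w 0.0601
toolx [ 0.002  0.001 -1.   ] y [ 0.989 -0.148  0.002] yawy -8.534624242016244
t 15.35 q [0.454 0.498 1.617 0.    1.026 0.602] tcp [0.5761 0.3294 0.117 ] F [-0.6  0.5 -1.6] T [-0.06  0.02  0.02] w 0.0602
toolx [ 0.001  0.001 -1.   ] y [ 0.989 -0.148  0.001] yawy -8.526984945978112
```

View pics/w12.png

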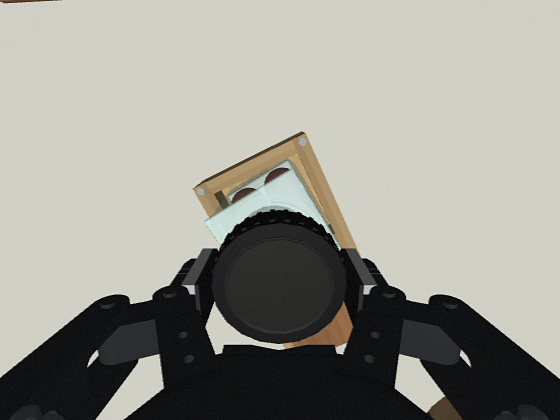

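View pics/s12c.png

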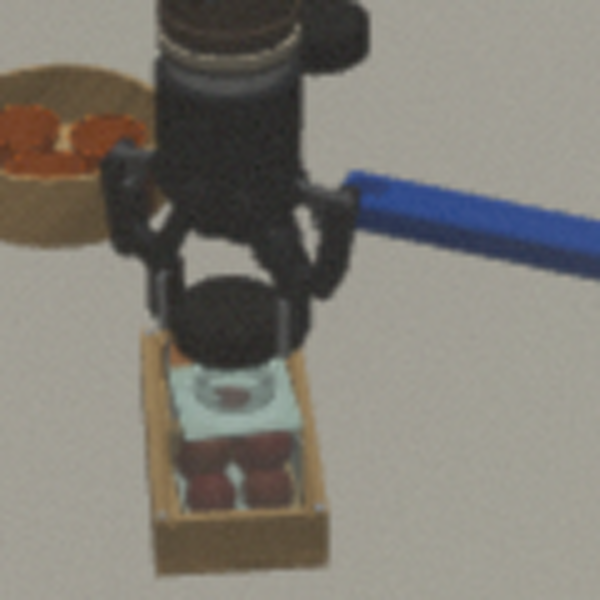

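View pics/t12.png

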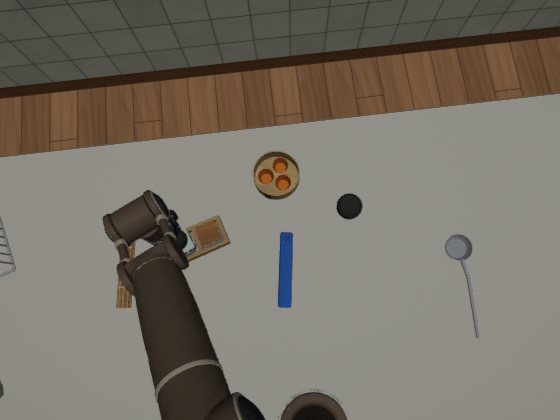

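```bash
python3 - <<'E'
from h import *
s,_=st()
r=imaging.get_image("side");im=r["image"];K=np.array(r["camera_matrix"]);T=np.array(r["cam_to_world"])
o=cv2.resize(im,None,fx=6,fy=6,interpolation=cv2.INTER_CUBIC)
cs=np.array([[np.cos(t),np.sin(t)] for t in np.linspace(0,6.28,60)])
x=np.array([.5757,.3293])
for z,rr,c in((.121,.031,(0,0,255)),(.141,.031,(0,0,255)),(.106,.0225,(0,255,0)),(.084,.027,(255,0,0))):
    cv2.polylines(o,[np.int32((proj(np.c_[cs*rr+x,np.full(60,z)],K,T)+.4)*6)],True,c,1)
a=np.radians(22.5);q=np.array([[1,1],[1,-1],[-1,-1],[-1,1]])*.033@np.array([[np.cos(a),np.sin(a)],[-np.sin(a),np.cos(a)]])+x
cv2.polylines(o,[np.int32((proj(np.c_[q,np.full(4,.084)],K,T)+.4)*6)],True,(255,0,255),1)
cv2.imwrite("pics/s13.png",o[1480:1880,1450:1950])
E
```

```text
t 15.35 q [0.454 0.498 1.617 0.    1.026 0.602] tcp [0.5761 0.3294 0.117 ] F [-0.6  0.5 -1.6] T [-0.06  0.02  0.02] w 0.0602
toolx [ 0.001  0.001 -1.   ] y [ 0.989 -0.148  0.001] yawy -8.526984945978112
```

View pics/s13.png

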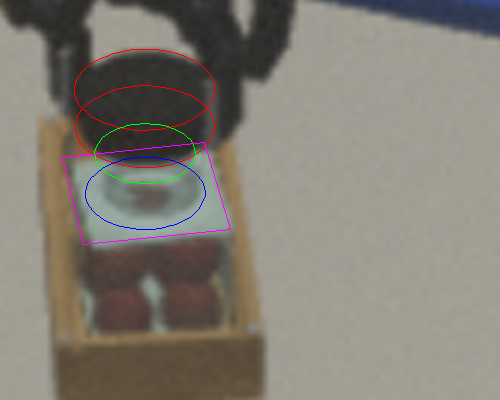

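Call:
move_arm(rows=[-0.06,0,0,0,0,0,0,0,0,0,0,0])

```text
time: 15.6
tcp_pos: [0.5737, 0.3292, 0.1163]
ee_rot: [0.461, 0.536, 0.461, -0.536]
ft_force: [0.2, -0.6, -1.2]
gripper_width: 0.0602
```

```bash
python3 - <<'E'
from h import *
s,_=st(); print(s["qvel"])
shot("side","pics/s14.png")
s,_=st(); print(np.round(s["qvel"],4))
for l in ["jar_center","lid_center","bento","chopstick_box","ladle","mat_roll"]:
    print(l,[(np.round(d["position"],3).tolist(),round(d["conf"],2)) for d in find_in(l,"side")])
st()
E
```

```text
t 15.6 q [0.455 0.496 1.622 0.    1.024 0.604] tcp [0.5737 0.3292 0.1163] F [ 0.2 -0.6 -1.2] T [ 0.03  0.03 -0.01] w 0.0602
toolx [ 0.  0. -1.] y [ 0.989 -0.148  0.   ] yawy -8.533129623756691
[-0.00251997  0.00348086 -0.00380081 -0.00279005 -0.00680561  0.00198644]
t 15.65 q [0.455 0.496 1.621 0.    1.024 0.604] tcp [0.5739 0.3292 0.1163] F [ 0.4  0.5 -1.1] T [ 0.05 -0.01  0.02] w 0.0602
toolx [ 0.  0. -1.] y [ 0.989 -0.148  0.   ] yawy -8.530219442066969
[-0.0007  0.0023 -0.0053 -0.0002 -0.0023 -0.0015]
jar_center [([0.567, 0.354, 0.076], 0.79)]
lid_center [([0.572, 0.343, 0.142], 0.8), ([0.626, -0.181, 0.024], 0.5)]
bento [([0.772, 0.016, 0.034], 0.95)]
chopstick_box [([0.571, 0.365, 0.031], 0.66), ([0.454, 0.039, 0.018], 0.58)]
ladle [([0.441, -0.515, 0.02], 0.56)]
mat_roll [([0.516, 0.532, 0.034], 0.61)]
t 15.95 q [0.455 0.495 1.621 0.    1.024 0.604] tcp [0.5743 0.3293 0.1166] F [ 0.3 -0.7 -1.3] T [-0.   -0.04  0.02] w 0.0605
toolx [ 0.001  0.001 -1.   ] y [ 0.989 -0.148  0.001] yawy -8.533580420029026
```

```bash
python3 -c "
from h import *
print(arm.hand_in()); st()"
```

```text
the job is handed in; nothing more can be done
None
the job is handed in; nothing more can be done
```

The job is done and handed in at about 16 s of the 48 s allowed; no verdict was reported. The jar is standing in the empty well, and its lid is off, gripped level above the mouth.

- **Seating:** I carried the jar by its small lid and lowered it until the well floor pushed back with about 21 N. Its measured height matched fully down to within about 1 mm.
- **Turning:** I turned the gripper 82.5° counter-clockwise. The jar itself took up about 5.3° in the well, measured partway through, so the lid turned about 1.35 rad. The lid's ribs stayed in place between the pads, so the grip didn't slip.
- **Lifting:** The lid came straight up with only about its own weight on the tool. Its lower edge should be about 15 mm above the rim.
- **Last checks:** The tool was level to 0.1°, still, and holding the lid. The side picture showed the bare mouth right under it. I shifted the lid about 2 mm to centre it; I didn't look at the centring again after that shift.
- **Bystanders:** The bento, chopstick box, ladle and mat roll were detected within about 1 cm of where they started, which is near the detector's accuracy.

**Checks that disagreed:**
- The small moves before seating didn't track as commanded. The jar briefly leaned on the well wall with about 3 N until I corrected it.
- One detection labelled "chopstick box" landed on the caddy. The real box was also found, in its place.

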